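# Pack the finished wagons into the stock tray

### The arm

A 6-joint arm with a two-finger parallel gripper is mounted at the origin on a cart in front of the work surface, level with it; the furniture and walls round the work are solid. World frame = base frame: x ahead of the robot, y to its left, z up, the work surface at z = 0. Lengths are in mm, angles in rad, forces in N, time in s.
With the tool pointing down it reaches from about 375 to 925 mm from the base axis. Payload 5.7 kg.
Tool frame: the origin (TCP) lies on the centre line of the jaws, within the pads' length; the fingertips stand 14 mm ahead of it and the grasp point (between the pads) lies 5 mm behind it; z points along the fingers, y is the line along which they close (so a half turn about z gives the same grasp; the last joint's range is limited). The gripper opens to 88 mm and grips with 3 to 60 N. Pads are 20 mm wide; open, the fingers measure 115 mm over their backs; the gripper's body (75 mm by 178 mm) begins 61 mm behind the grasp point.
Start: joints at [1.115, 0.359, 1.51, -0, 1.272, -0.115], TCP at [200.537, 565.464, 236.623] pointing down, gripper open.
Joint ranges: [-2.97, 2.97], [-1.01, 2.36], [0.21, 2.38], [-0.96, 4.11], [0.2, 2.71], [-2.98, 2.98]. Speed limits (rad/s): [2.39, 2.39, 3.14, 3.14, 3.14, 3.14].

### API

Orientations are given as a unit quaternion [x, y, z, w].
In Python, from plant import arm gives the robot as it stands.
- The arm moves only by the shell command python3 -m handwheel 'ROWS' [FORCE]. ROWS is JSON, a list of rows, each an object with "delta_pos": the shift along the tool's x, y, z each as a share of 30 cm, from -1 to 1, a list of three; "rot": the turn, a rotation vector about the tool's x, y, z each as a share of 45 degrees, from -1 to 1, a list of three; "fingers": the closure in counts, from 0 (fully open) to 255 (shut). In form: [{"delta_pos": [dx, dy, dz], "rot": [wx, wy, wz], "fingers": fingers}, ...]. A call has exactly 8 rows; each row is the pose to reach, as a shift and turn from the pose commanded when the call began, along the tool's axes at that moment; what a row does not reach only later rows make up. A row lasts 1/12 s, in which the tool goes at most 41.7 mm and 7.16 degrees, less where a joint would pass 70% of its speed; a pose out of reach is approached as far as the arm can. A call with a number of a shift or a turn outside -1 to 1 is refused whole. A call with a gripper value outside its range is refused whole. The fingers move at their own pace and stop on an object; FORCE is the grip in N (left out, the last holds). Time passes only in rows, so rows that repeat a pose let the fingers close, or fill a call up. It gives the time, the measured TCP pose, the force, the opening and the grip force at its end, in the units of the state.
- arm.read_state(): the state, without advancing time (a new reading comes with each control period).
- arm.snapshot(name): name is "side" or "top" or "wrist"; returns a dict with "img" (480x640x3 uint8, red, green, blue), "camera_matrix" (3x3 intrinsics, pixels), "rvec" (rotation vector, rad) and "tvec" (3), from world to camera coordinates, as OpenCV has them. Camera axes: x right, y down, z forward; pixel columns grow to the right and rows downward; lengths in mm; the calibration is good to about 2 mm. A picture is of the moment at which its call begins. There is no depth.
- arm.close_job(): hands the job in; it is judged then, once.
The state is a dict: "t": time; "joint_pos": joint angles; "joint_velocities": joint speeds; "tau": joint torques, N m; "tool_pos": TCP position; "eef_rot": TCP orientation; "ft_force": force on the tool from outside, world axes, zero at the start; "moment": the same for the moment, N m; "width": finger opening in mm; "grasp_force": force on a finger pad.
Only numpy, scipy, OpenCV 4.12 (cv2) and the standard library are available. Lean on these libraries where they do the work, as an engineer would, in place of code of your own. Each camera call takes 0.05 s, during which the arm holds its last target. There are 200 camera calls.

### The job

Pack up the goods train: put the four finished wagons (boxcar, tank wagon, log wagon and caboose) into the foam-lined stock tray, each set down gently on its wheels, lying flat in the pocket cut to its own length, and let go. Leave the two half-built ones, the van body without a roof and the tank without wheels, where they stand: their glue is still drying.

Things in the scene. Friction and masses are not known exactly. Their poses are not given: they have to be found in the camera images.
- boxcar: Finished boxcar on its wheels: closed plank body with doors, roof and a narrow wooden walk on the ridge; 104 mm long over the couplers, 28 wide, 43 high, 90 g; flat sides 11 to 38 mm above the origin. Origin: centre underside at wheel foot; x along its length (both ways alike), z up. Wheels do not turn. Grasp across y at mid-length, fingertips 17 mm above the origin.
- tank_car: Finished tank wagon on wheels: black lying tank (26 mm across, axis 27 mm up) with a dome, on a frame whose brown deck ends show; 124 mm long over the couplers, 28 wide, 47 high, 110 g. Origin: centre underside at wheel foot; x along its length (both ways alike), z up. Wheels do not turn. Grasp across y at mid-length, fingertips 17 mm above the origin.
- log_car: Finished log wagon on its wheels: flat wagon with stakes and a fixed load of five brown logs; 84 mm long over the couplers, 28 wide, 31 high, 60 g; sides of the load 13 to 28 mm above the origin. Origin: centre underside at wheel foot; x along its length (both ways alike), z up. Wheels do not turn. Grasp across y at mid-length, fingertips 17 mm above the origin.
- caboose: Finished caboose on its wheels: short cabin, open end platforms, roof with a raised look-out; 64 mm long over the couplers, 28 wide, 47 high, 60 g; flat sides 11 to 35 mm up, over the middle 40 mm. Origin: centre underside at wheel foot; x along its length (both ways alike), z up. Wheels do not turn. Grasp across y at mid-length, fingertips 17 mm above the origin.
- van_body: Half-built look-alike of the boxcar: the same brown plank body, 94 x 30 x 27 mm, but open at the top (no roof, two cross battens) and without wheels or couplers, standing on its floor. Origin: centre of its underside; x along its length, z up.
- tank_barrel: Half-built look-alike of the tank wagon: the same black tank with its dome, 98 mm long, 27 across, 36 high, but without frame, wheels and couplers, on two saddles only. Origin: centre of its underside; x along its length, z up.
- pocket_78: Foam insert, 161 x 64 mm, with the shortest pocket: 78 mm long (x) by 42 wide (y), 14 deep, in its middle. One of four, in varying order, in the shallow fixed plywood tray (172 x 272 mm, 22 high), long sides touching. Origin: centre of its underside, 4 mm over the bench; pocket floor z = +4 mm, foam top +18 mm; x along the pocket. A 34 mm wide finger channel, 7 deep, crosses it mid-length.
- pocket_98: Foam insert, 161 x 64 mm, with the second shortest pocket: 98 mm long (x) by 42 wide (y), 14 deep, in its middle. One of four, in varying order, in the shallow fixed plywood tray (172 x 272 mm, 22 high), long sides touching. Origin: centre of its underside, 4 mm over the bench; pocket floor z = +4 mm, foam top +18 mm; x along the pocket. A 34 mm wide finger channel, 7 deep, crosses it mid-length.
- pocket_118: Foam insert, 161 x 64 mm, with the second longest pocket: 118 mm long (x) by 42 wide (y), 14 deep, in its middle. One of four, in varying order, in the shallow fixed plywood tray (172 x 272 mm, 22 high), long sides touching. Origin: centre of its underside, 4 mm over the bench; pocket floor z = +4 mm, foam top +18 mm; x along the pocket. A 34 mm wide finger channel, 7 deep, crosses it mid-length.
- pocket_138: Foam insert, 161 x 64 mm, with the longest pocket: 138 mm long (x) by 42 wide (y), 14 deep, in its middle. One of four, in varying order, in the shallow fixed plywood tray (172 x 272 mm, 22 high), long sides touching. Origin: centre of its underside, 4 mm over the bench; pocket floor z = +4 mm, foam top +18 mm; x along the pocket. A 34 mm wide finger channel, 7 deep, crosses it mid-length.

How it is judged:
By the outcome, as a careful person would: the job done as asked, in the order asked, and still so for the second after the job is handed in, with the robot touching nothing.
It also fails if it takes over 109 s, if anything falls off the work surface, if the arm or the gripper's body presses on something with over 40 N, if the wrist force passes 120 N, or if a joint passes its speed limit or range.

## Working session

There is one attempt and no reset: what is moved stays moved. The work goes in short steps, Python scripts to look and compute and a shell command to move; the robot and the scene stay as the last step left them, time stands still between calls to the robot, and variables do not carry over. Pictures are saved under pics/ and viewed, at most 16 in all, crops included, and the job is handed in when it is done.

```bash
mkdir -p pics; ls
python3 - <<'E'
from plant import arm
import cv2,pickle
d={}
for n in("top","side"):
    s=arm.snapshot(n);d[n]=s;cv2.imwrite(f"pics/{n}0.png",s["img"][:,:,::-1])
    print(n,s["camera_matrix"],s["rvec"],s["tvec"])
pickle.dump(d,open("d0.pkl","wb"))
s=arm.read_state();print(s)
E
```

```text
pics
top [[544.10080461   0.         315.91096665]
 [  0.         544.10080461 236.81884353]
 [  0.           0.           1.        ]] [ 2.11958852 -2.14016706  0.15925799] [ -10.96726265  498.2245371  1382.01849933]
side [[456.7156988    0.         327.08149419]
 [  0.         456.7156988  236.3071845 ]
 [  0.           0.           1.        ]] [ 1.91433236  1.40324649 -0.61553387] [-104.99593299 -279.88544805 1566.11027653]
{'t': 0.1, 'joint_pos': array([ 1.11489016e+00,  3.59406432e-01,  1.51130356e+00, -2.00139621e-07,
        1.27248356e+00, -1.15090468e-01]), 'joint_velocities': array([-4.45814626e-04, -8.04490304e-04, -4.19130447e-03,  5.22947075e-05,
        3.29076045e-04, -2.77574666e-04]), 'tau': array([ 1.55863956e-03, -5.16355026e+01, -2.71409672e+01,  6.76580588e-02,
        2.76508997e-02, -5.20817275e-05]), 'tool_pos': array([200.29712426, 564.96182236, 235.9172833 ]), 'eef_rot': array([ 1.69584223e-01,  9.85515373e-01, -7.68078941e-04, -2.25344392e-04]), 'ft_force': array([ 0.5067808 , -0.04605544, -0.15797024]), 'moment': array([ 0.04127065, -0.01729922, -0.00380341]), 'grasp_force': 0.0, 'width': 87.73658931486622}
```

View pics/top0.png

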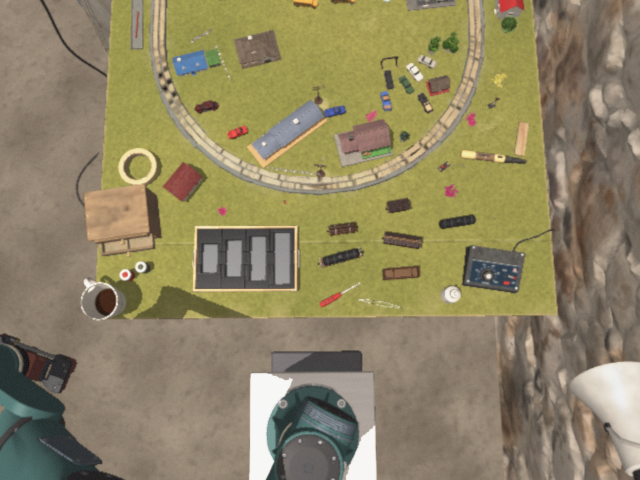

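View pics/side0.png

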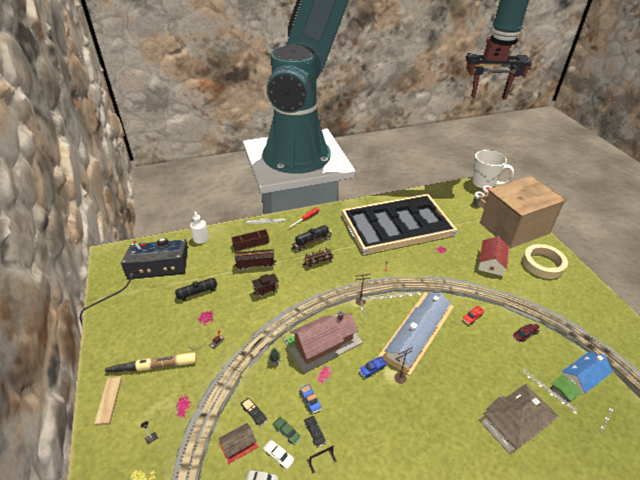

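The top view shows the caboose near (398,206), log wagon (342,229), tank wagon (341,257), a boxcar or van at (402,240) and (401,272), the bare barrel at (457,222), and the tray centred on (246,258). The side view agrees. I'll enlarge both to identify them properly.

```bash
cat > h.py <<'E'
import cv2,numpy as np
from scipy.spatial.transform import Rotation as R
def ray(s,uv,z):
    "pixel -> world point on plane z"
    K,r,t=s["camera_matrix"],cv2.Rodrigues(np.array(s["rvec"]))[0],np.array(s["tvec"]).ravel()
    c=-r.T@t; uv=np.atleast_2d(uv).astype(float)
    d=(np.linalg.inv(K)@np.c_[uv,np.ones(len(uv))].T).T@r
    return c+d*((z-c[2])/d[:,2])[:,None]
def proj(s,p): return cv2.projectPoints(np.atleast_2d(np.array(p,float)),np.array(s["rvec"]),np.array(s["tvec"]),s["camera_matrix"],None)[0][:,0]
def move(st,pos,yaw=None,down=None):
    "delta_pos shares & rot share from the measured pose; yaw = world heading of tool x-y closing axis"
E
python3 - <<'E'
import pickle,cv2,numpy as np
from h import *
d=pickle.load(open("d0.pkl","rb"))
t=d["top"]["img"][190:300,310:480,::-1];t=cv2.resize(t,None,fx=4.5,fy=4.5,interpolation=3)[:300*2,:765]
cv2.imwrite("pics/c1.png",t)
s=d["top"]
for n,p in dict(log=(342,229),tank=(341,257),A=(402,240),B=(401,272),cab=(398,206),bar=(457,222)).items(): print(n,ray(s,p,30)[0].round())
for p in [(194,227),(298,227),(297,291),(194,291)]: print(ray(s,p,22)[0].round())
E
```

```text
log [520. -85.  30.]
tank [446. -81.  30.]
A [ 489. -242.   30.]
B [ 405. -236.   30.]
cab [ 580. -234.   30.]
bar [ 535. -388.   30.]
[531. 309.  22.]
[528.  32.  22.]
[359.  35.  22.]
[361. 305.  22.]
```

View pics/c1.png

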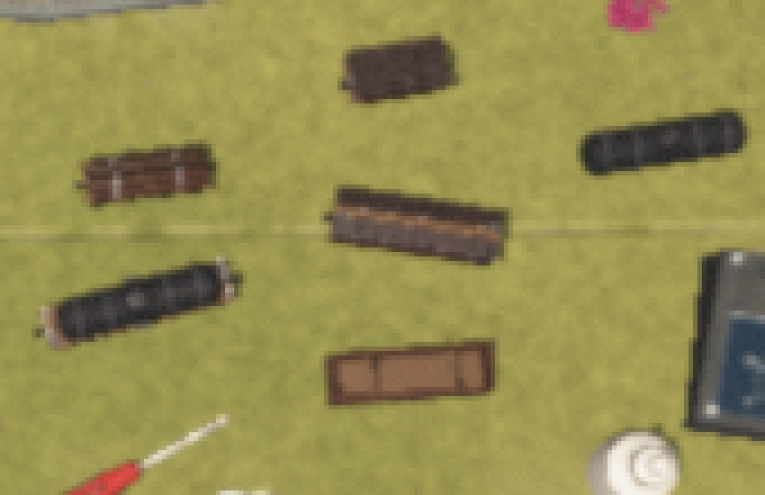

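Boxcar A at (402,240) has a roof and ridge walk, while B at (401,272) is the open van body. The tank wagon at (341,257) shows its deck ends and the barrel at (457,222) has none. The tray spans x 360–530 and y 33–307. Next I'll measure coarse poses from the top view and plan a hover over the tray.

```bash
cat >> h.py <<'E'
    T=R.from_quat(st["eef_rot"]); M=T.as_matrix()
    h=np.degrees(np.arctan2(M[1,1],M[0,1]))
    dp=M.T@(np.array(pos)-st["tool_pos"])
    dy=0 if yaw is None else (yaw-h+90)%180-90
    want=R.from_euler("z",h+dy,degrees=True)*R.from_matrix([[0,1,0],[1,0,0],[0,0,-1]])
    want=R.from_euler("z",h+dy-90,degrees=True)*R.from_matrix([[-1,0,0],[0,1,0],[0,0,-1]])
    rv=np.degrees((T.inv()*want).as_rotvec())
    print("dp",(dp/300).round(4),"rot",(rv/45).round(4),"h",h.round(2))
def rects(s,z,lo,hi,x0,y0,x1,y1,amin=60):
    hsv=cv2.cvtColor(s["img"],cv2.COLOR_RGB2HSV)
    m=cv2.inRange(hsv,lo,hi);k=np.zeros_like(m);k[y0:y1,x0:x1]=m[y0:y1,x0:x1]
    k=cv2.morphologyEx(k,cv2.MORPH_CLOSE,np.ones((3,3)))
    out=[]
    for c in cv2.findContours(k,0,cv2.CHAIN_APPROX_NONE)[0]:
        if cv2.contourArea(c)<amin: continue
        p=ray(s,c[:,0,:],z)[:,:2].astype(np.float32)
        (cx,cy),(w,h),a=cv2.minAreaRect(p)
        if w<h: w,h,a=h,w,a+90
        out.append((round(cx,1),round(cy,1),round(w,1),round(h,1),round((a+90)%180-90,1),c[:,0].mean(0).round()))
    return out
E
python3 - <<'E'
import pickle
from h import *
from plant import arm
d=pickle.load(open("d0.pkl","rb"));s=d["top"]
hsv=cv2.cvtColor(s["img"],cv2.COLOR_RGB2HSV)
for p in [(345,210),(342,229),(341,257),(402,240),(398,206),(210,258),(235,258),(222,258),(210,240)]:print(p,hsv[p[1],p[0]])
print(*rects(s,30,(0,0,0),(255,255,95),310,195,480,300),sep="\n")
print("pockets");print(*rects(s,8,(0,0,75),(255,90,200),200,232,294,288),sep="\n")
st=arm.read_state();move(st,(445,170,330),90)
E
sed -i '/want=R.from_euler("z",h+dy,deg/d' h.py
```

```text
(345, 210) [ 27 127 159]
(342, 229) [ 11 108  99]
(341, 257) [ 0  6 81]
(402, 240) [ 12  91 109]
(398, 206) [ 5 57 76]
(210, 258) [  0   2 157]
(235, 258) [ 15   6 160]
(222, 258) [15 12 82]
(210, 240) [ 0  9 81]
(448.2, -85.4, 109.5, 27.1, -74.6, array([342., 256.]))
(418.2, -421.1, 104.8, 44.3, -7.9, array([472., 267.]))
(479.6, -241.4, 94.5, 13.2, 80.5, array([402., 244.]))
(500.3, -245.7, 98.0, 10.2, 81.1, array([403., 236.]))
(521.6, -87.9, 73.9, 27.3, -82.4, array([342., 228.]))
(536.9, -388.0, 97.1, 24.8, -81.5, array([457., 221.]))
(581.9, -233.7, 65.2, 31.0, -81.7, array([398., 205.]))
pockets
(445.0, 171.1, 251.2, 147.6, 89.5, array([247., 258.]))
dp [-1.2088 -0.9687 -0.3123] rot [-0.002  -0.0006 -0.4339] h 70.47
```

```bash
python3 -m handwheel '[{"delta_pos":[-0.12,-0.1,-0.1],"rot":[0,0,-0.1],"fingers":0},{"delta_pos":[-0.24,-0.2,-0.2],"rot":[0,0,-0.2],"fingers":0},{"delta_pos":[-0.34,-0.27,-0.25],"rot":[0,0,-0.3],"fingers":0},{"delta_pos":[-0.44,-0.35,-0.31],"rot":[0,0,-0.43],"fingers":0},{"delta_pos":[-0.54,-0.43,-0.31],"rot":[0,0,-0.43],"fingers":0},{"delta_pos":[-0.64,-0.51,-0.31],"rot":[0,0,-0.43],"fingers":0},{"delta_pos":[-0.74,-0.59,-0.31],"rot":[0,0,-0.43],"fingers":0},{"delta_pos":[-0.84,-0.67,-0.31],"rot":[0,0,-0.43],"fingers":0}]'
python3 - <<'E'
from h import *
from plant import arm
move(arm.read_state(),(445,170,330),90)
E
```

```text
t: 0.77
tool_pos: [365.3, 299.8, 329.9]
eef_rot: [0.001, 1.0, 0.0, 0.0]
ft_force: [0.6, -0.2, 0.6]
width: 88.2
grasp_force: 0.0
dp [-2.668e-01 -4.321e-01 -3.000e-04] rot [ 0.0003  0.0007 -0.0032] h 89.86
```

```bash
python3 -m handwheel '[{"delta_pos":[-0.07,-0.11,0],"rot":[0,0,0],"fingers":0},{"delta_pos":[-0.13,-0.22,0],"rot":[0,0,0],"fingers":0},{"delta_pos":[-0.2,-0.33,0],"rot":[0,0,0],"fingers":0},{"delta_pos":[-0.267,-0.433,0],"rot":[0,0,0],"fingers":0},{"delta_pos":[-0.267,-0.433,0],"rot":[0,0,0],"fingers":0},{"delta_pos":[-0.267,-0.433,0],"rot":[0,0,0],"fingers":0},{"delta_pos":[-0.267,-0.433,0],"rot":[0,0,0],"fingers":0},{"delta_pos":[-0.267,-0.433,0],"rot":[0,0,0],"fingers":0}]'
python3 - <<'E'
from h import *
from plant import arm
import pickle
s=arm.snapshot("wrist");cv2.imwrite("pics/w1.png",s["img"][:,:,::-1]);pickle.dump(s,open("w1.pkl","wb"))
r=cv2.Rodrigues(s["rvec"])[0];print(-r.T@s["tvec"],r[2]);print(ray(s,[(320,240),(0,0),(640,480)],8))
st=arm.read_state();move(st,(500,-160,350),0)
E
```

```text
t: 1.43
tool_pos: [443.6, 172.4, 329.4]
eef_rot: [0.001, 1.0, 0.0, -0.0]
ft_force: [0.2, -0.2, 0.2]
width: 87.9
grasp_force: 0.0
[375.28355359 172.58186782 477.0551896 ] [ 0.24876871 -0.00099199 -0.96856241]
[[ 502.34285595  172.51295587    8.        ]
 [ 224.81468342 -183.48585971    8.        ]
 [ 889.25557853  668.82462657    8.        ]]
dp [-0.1893 -1.1083 -0.0689] rot [-5.0000e-04 -9.0000e-04  1.9984e+00] h 89.93
```

View pics/w1.png

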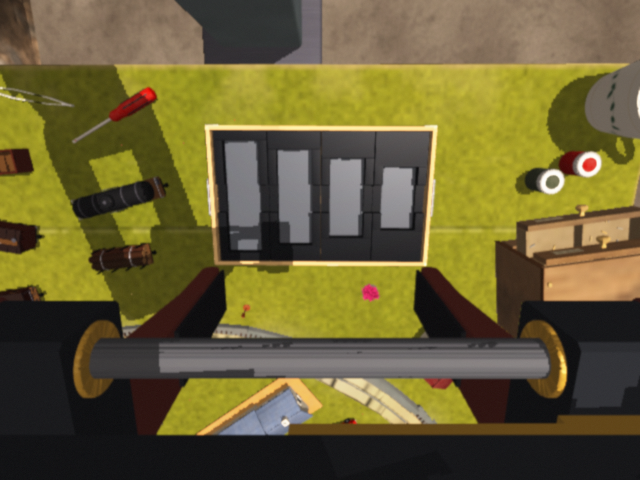

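The wrist view shows the tray at (207–437, 126–265). Its pockets run, left to right, at columns 244 (longest), 295, 346 and 398 (shortest), so y increases as they get shorter. Now I'll measure them.

Run:
```python
from h import *
import pickle
w=pickle.load(open("w1.pkl","rb"));d=pickle.load(open("d0.pkl","rb"))
print(*rects(w,8,(0,0,105),(255,70,255),215,134,430,258,300),sep="\n")
print("frame w");print(*rects(w,22,(10,40,175),(24,160,255),200,120,445,270,200),sep="\n")
print("top");print(*rects(d["top"],8,(0,0,110),(255,60,255),200,232,294,288,100),sep="\n")
print(*rects(d["top"],22,(10,40,180),(24,160,255),185,220,305,300,50),sep="\n")
```

```text
(447.1, 268.5, 76.1, 39.0, -0.1, array([396., 197.]))
(446.2, 204.6, 96.4, 38.8, 0.3, array([345., 196.]))
(446.0, 140.1, 115.3, 39.6, -0.3, array([294., 194.]))
(430.5, 76.2, 103.5, 39.6, -0.3, array([242., 183.]))
frame w
(445.8, 173.3, 276.4, 173.4, 89.6, array([334., 182.]))
top
(449.4, 267.6, 75.9, 37.5, 1.2, array([210., 258.]))
(447.6, 204.4, 93.9, 40.1, -0.6, array([234., 258.]))
(447.1, 139.4, 115.7, 37.4, 0.4, array([258., 258.]))
(446.6, 75.5, 136.8, 37.6, -0.0, array([282., 258.]))
(446.0, 173.6, 276.2, 172.9, 89.4, array([245., 258.]))
```

Both views agree. The tray is square to the axes and the pocket centres sit at x≈446: y≈268 (78), 204 (98), 140 (118) and 76 (138). Next I'll hover over the wagons.

```bash
python3 -m handwheel '[{"delta_pos":[-0.02,-0.12,0],"rot":[0,0,0.125],"fingers":0},{"delta_pos":[-0.04,-0.24,0],"rot":[0,0,0.25],"fingers":0},{"delta_pos":[-0.06,-0.36,0],"rot":[0,0,0.375],"fingers":0},{"delta_pos":[-0.08,-0.48,0],"rot":[0,0,0.5],"fingers":0},{"delta_pos":[-0.1,-0.6,0],"rot":[0,0,0.625],"fingers":0},{"delta_pos":[-0.12,-0.72,0],"rot":[0,0,0.75],"fingers":0},{"delta_pos":[-0.14,-0.84,0],"rot":[0,0,0.875],"fingers":0},{"delta_pos":[-0.16,-0.96,0],"rot":[0,0,1],"fingers":0}]'
python3 - <<'E'
from h import *
from plant import arm
move(arm.read_state(),(510,-225,310),0)
E
```

```text
t: 2.15
tool_pos: [491.7, -116.9, 329.8]
eef_rot: [0.385, 0.923, 0.0, 0.0]
ft_force: [0.5, 0.2, 0.2]
width: 88.2
grasp_force: 0.0
dp [-0.2992 -0.2102  0.0659] rot [ 4.000e-04 -0.000e+00  9.931e-01] h 44.69
```

```bash
python3 -m handwheel '[{"delta_pos":[-0.06,-0.04,0.01],"rot":[0,0,0.15],"fingers":0},{"delta_pos":[-0.12,-0.08,0.02],"rot":[0,0,0.3],"fingers":0},{"delta_pos":[-0.18,-0.12,0.03],"rot":[0,0,0.45],"fingers":0},{"delta_pos":[-0.24,-0.16,0.05],"rot":[0,0,0.6],"fingers":0},{"delta_pos":[-0.3,-0.21,0.066],"rot":[0,0,0.75],"fingers":0},{"delta_pos":[-0.3,-0.21,0.066],"rot":[0,0,0.9],"fingers":0},{"delta_pos":[-0.3,-0.21,0.066],"rot":[0,0,0.993],"fingers":0},{"delta_pos":[-0.3,-0.21,0.066],"rot":[0,0,0.993],"fingers":0}]'
python3 - <<'E'
from h import *
from plant import arm
import pickle
s=arm.snapshot("wrist");cv2.imwrite("pics/w2.png",s["img"][:,:,::-1]);pickle.dump(s,open("w2.pkl","wb"))
print(proj(s,[(448,-85,30),(521,-88,20),(490,-243,30),(582,-234,30)]))
E
```

```text
t: 2.82
tool_pos: [510.8, -223.8, 309.5]
eef_rot: [0.707, 0.708, -0.0, -0.0]
ft_force: [-0.2, 0.5, -0.3]
width: 87.9
grasp_force: 0.0
[[261.17494786  69.00048492]
 [329.9751294   73.74051016]
 [302.41187065 215.74106781]
 [381.89827058 208.22992329]]
```

View pics/w2.png

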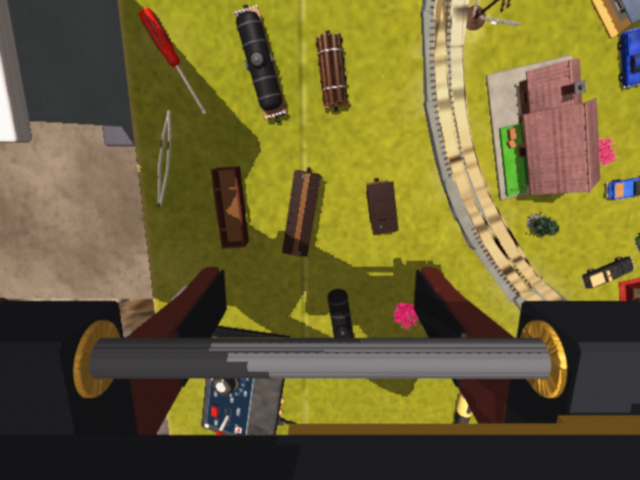

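The wrist view shows the tank wagon with its dome at (257,58), the log wagon at (332,70), the boxcar with ridge walk at (303,212), the caboose at (382,206), the van body at (229,206) and the barrel at (340,312). Now I'll measure them.

Run:
```python
from h import *
import pickle
w=pickle.load(open("w2.pkl","rb"))
hsv=cv2.cvtColor(w["img"],cv2.COLOR_RGB2HSV)
nong=cv2.inRange(hsv,(22,80,0),(50,255,255))==0
for n,(b,z) in dict(tank=((228,0,292,122),30),log=((312,26,352,114),26),box=((278,164,326,260),41),cab=((362,174,402,238),40)).items():
    x0,y0,x1,y1=b
    m=np.zeros(nong.shape,np.uint8);m[y0:y1,x0:x1]=nong[y0:y1,x0:x1]*255
    m=cv2.morphologyEx(m,cv2.MORPH_OPEN,np.ones((3,3)))
    c=max(cv2.findContours(m,0,cv2.CHAIN_APPROX_NONE)[0],key=cv2.contourArea)
    p=ray(w,c[:,0],z)[:,:2].astype(np.float32)
    q=cv2.minAreaRect(p);bx=cv2.boxPoints(q)
    print(n,np.round(q[0],1),np.round(q[1],1),round(q[2],1),proj(w,np.c_[bx,[z]*4]).round().tolist())
    cv2.drawContours(w["img"],[c],-1,(255,0,0),1)
cv2.imwrite("pics/w2m.png",cv2.resize(w["img"][0:270,215:415,::-1],None,fx=2.2*1.0,fy=2.2,interpolation=3))
```

```text
tank [446.5 -80. ] [ 29.5 112.1] 15.3 [[229.0, 11.0], [262.0, 121.0], [288.0, 114.0], [257.0, 2.0]]
log [522.8 -85.5] [26.2 75. ] 6.6 [[316.0, 33.0], [323.0, 108.0], [347.0, 106.0], [341.0, 30.0]]
box [ 488.6 -238.9] [98.3 29.3] 80.6 [[282.0, 253.0], [307.0, 257.0], [321.0, 173.0], [294.0, 169.0]]
cab [ 580.2 -230.5] [29.6 60. ] 9.0 [[366.0, 182.0], [372.0, 234.0], [398.0, 230.0], [392.0, 178.0]]
```

View pics/w2m.png

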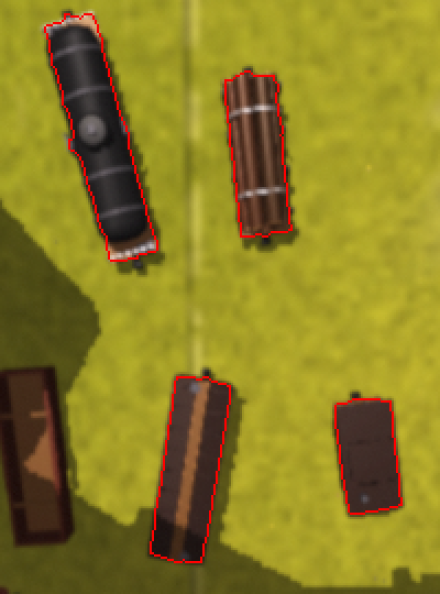

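Run:
```python
from h import *
import pickle
from plant import arm
w=pickle.load(open("w2.pkl","rb"))
for n,p,z in [("tank",(92,128),46),("log",(258,150.5),30),("box",(191,469),43),("cab",(368,456),42)]:
    print(n,ray(w,(p[0]/2.2+215-.3,p[1]/2.2-.3),z)[0].round(1))
st=arm.read_state();print(st["tool_pos"],st["joint_pos"]);move(st,(581,-231.5,100),8.7)
```

```text
tank [446.  -77.3  46. ]
log [522.8 -84.   30. ]
box [ 489.6 -237.1   43. ]
cab [ 580.  -230.4   42. ]
[ 510.73439303 -223.70276218  309.66316067] [-5.36795414e-01  2.39152087e-01  1.49983384e+00  1.17056618e-04
  1.40303578e+00 -5.42624991e-01]
dp [-0.0276  0.2343  0.6988] rot [-0.0004 -0.0004 -0.1859] h 0.33
```

Sizes and positions agree with the top view to about 2–3 mm. I'll start with the boxcar.

Run:
```python
from h import *
from plant import arm
move(arm.read_state(),(489.3,-238.3,80),-9.4)
```

```text
dp [-0.0485 -0.0715  0.7656] rot [-0.0004 -0.0004  0.2163] h 0.33
```

```bash
python3 -m handwheel '[{"delta_pos":[-0.01,-0.02,0.12],"rot":[0,0,0.08],"fingers":80},{"delta_pos":[-0.03,-0.04,0.24],"rot":[0,0,0.15],"fingers":80},{"delta_pos":[-0.0485,-0.0715,0.36],"rot":[0,0,0.216],"fingers":80},{"delta_pos":[-0.0485,-0.0715,0.48],"rot":[0,0,0.216],"fingers":80},{"delta_pos":[-0.0485,-0.0715,0.6],"rot":[0,0,0.216],"fingers":80},{"delta_pos":[-0.0485,-0.0715,0.7],"rot":[0,0,0.216],"fingers":80},{"delta_pos":[-0.0485,-0.0715,0.766],"rot":[0,0,0.216],"fingers":80},{"delta_pos":[-0.0485,-0.0715,0.766],"rot":[0,0,0.216],"fingers":80}]'
python3 - <<'E'
from h import *
from plant import arm
st=arm.read_state();move(st,(489.3,-238.3,31),-9.4);print(st["width"],st["tool_pos"])
s=arm.snapshot("wrist");cv2.imwrite("pics/w3.png",s["img"][:,:,::-1])
E
```

```text
t: 3.53
tool_pos: [486.6, -236.8, 76.3]
eef_rot: [0.762, 0.647, -0.001, -0.004]
ft_force: [0.3, 0.6, -0.4]
width: 60.1
grasp_force: 0.0
dp [-0.0038  0.0108  0.1511] rot [-0.0087 -0.0038  0.0012] h -9.35
60.11405990924079 [ 486.56293852 -236.83750213   76.34207096]
```

View pics/w3.png

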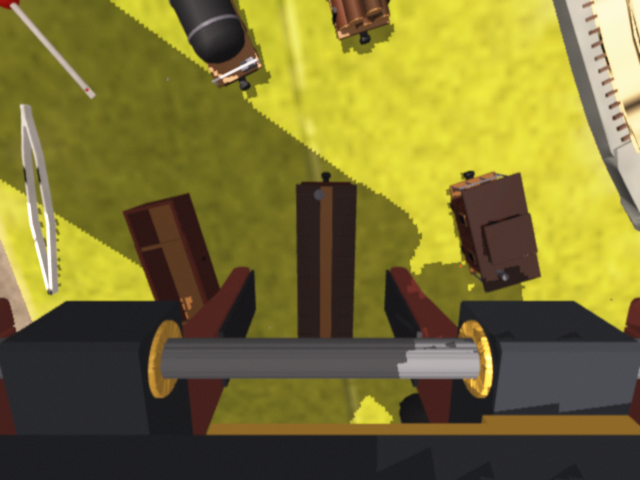

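The boxcar is centred between the fingers and aligned, with its walk at column 326. Descending.

```bash
python3 -m handwheel '[{"delta_pos":[0,0.004,0.05],"rot":[0,0,0],"fingers":80},{"delta_pos":[0,0.004,0.1],"rot":[0,0,0],"fingers":80},{"delta_pos":[0,0.004,0.14],"rot":[0,0,0],"fingers":80},{"delta_pos":[0,0.004,0.155],"rot":[0,0,0],"fingers":80},{"delta_pos":[0,0.004,0.155],"rot":[0,0,0],"fingers":80},{"delta_pos":[0,0.004,0.155],"rot":[0,0,0],"fingers":80},{"delta_pos":[0,0.004,0.155],"rot":[0,0,0],"fingers":80},{"delta_pos":[0,0.004,0.155],"rot":[0,0,0],"fingers":80}]' 12
python3 - <<'E'
from h import *
from plant import arm
move(arm.read_state(),(489.3,-238.3,31),-9.4)
E
```

```text
t: 4.25
tool_pos: [490.9, -240.2, 34.7]
eef_rot: [0.764, 0.646, 0.0, 0.001]
ft_force: [0.6, -0.7, 0.0]
width: 60.3
grasp_force: 0.0
dp [ 0.0054 -0.0064  0.0122] rot [ 0.0023  0.0012 -0.0036] h -9.56
```

```bash
python3 -m handwheel '[{"delta_pos":[0.005,-0.006,0.012],"rot":[0,0,0],"fingers":80},{"delta_pos":[0.005,-0.006,0.012],"rot":[0,0,0],"fingers":80},{"delta_pos":[0.005,-0.006,0.012],"rot":[0,0,0],"fingers":120},{"delta_pos":[0.005,-0.006,0.012],"rot":[0,0,0],"fingers":150},{"delta_pos":[0.005,-0.006,0.012],"rot":[0,0,0],"fingers":200},{"delta_pos":[0.005,-0.006,0.012],"rot":[0,0,0],"fingers":255},{"delta_pos":[0.005,-0.006,0.012],"rot":[0,0,0],"fingers":255},{"delta_pos":[0.005,-0.006,0.012],"rot":[0,0,0],"fingers":255}]' 12
python3 - <<'E'
from h import *
from plant import arm
move(arm.read_state(),(446,140.3,120),90)
E
```

```text
t: 4.92
tool_pos: [488.7, -238.1, 29.9]
eef_rot: [0.764, 0.646, -0.0, 0.0]
ft_force: [1.6, -0.1, -0.3]
width: 27.7
grasp_force: 12.0
dp [ 1.2199 -0.3502 -0.3004] rot [2.0000e-04 1.0000e-04 1.7871e+00] h -9.58
```

Gripped: width 27.7 mm at 12 N. Lifting and carrying to pocket 118.

```bash
python3 -m handwheel '[{"delta_pos":[0,0,-0.08],"rot":[0,0,0],"fingers":255},{"delta_pos":[0,0,-0.18],"rot":[0,0,0],"fingers":255},{"delta_pos":[0.06,-0.02,-0.27],"rot":[0,0,0.1],"fingers":255},{"delta_pos":[0.16,-0.05,-0.3],"rot":[0,0,0.22],"fingers":255},{"delta_pos":[0.28,-0.08,-0.3],"rot":[0,0,0.34],"fingers":255},{"delta_pos":[0.4,-0.12,-0.3],"rot":[0,0,0.46],"fingers":255},{"delta_pos":[0.52,-0.15,-0.3],"rot":[0,0,0.58],"fingers":255},{"delta_pos":[0.64,-0.18,-0.3],"rot":[0,0,0.7],"fingers":255}]'
python3 - <<'E'
from h import *
from plant import arm
st=arm.read_state();move(st,(446,140.3,110),90);print(st["width"])
E
```

```text
t: 5.58
tool_pos: [466.6, -38.2, 120.0]
eef_rot: [0.911, 0.412, -0.0, 0.0]
ft_force: [0.9, -0.4, -0.9]
width: 27.9
grasp_force: 12.0
dp [ 0.401  -0.4449  0.0334] rot [0.     0.     1.0802] h -41.39
27.88026447362726
```

```bash
python3 -m handwheel '[{"delta_pos":[0.09,-0.1,0.01],"rot":[0,0,0.15],"fingers":255},{"delta_pos":[0.18,-0.2,0.02],"rot":[0,0,0.3],"fingers":255},{"delta_pos":[0.27,-0.3,0.033],"rot":[0,0,0.45],"fingers":255},{"delta_pos":[0.34,-0.38,0.033],"rot":[0,0,0.6],"fingers":255},{"delta_pos":[0.38,-0.43,0.033],"rot":[0,0,0.75],"fingers":255},{"delta_pos":[0.4,-0.445,0.033],"rot":[0,0,0.9],"fingers":255},{"delta_pos":[0.4,-0.445,0.033],"rot":[0,0,1],"fingers":255},{"delta_pos":[0.4,-0.445,0.033],"rot":[0,0,1],"fingers":255}]'
python3 - <<'E'
from h import *
from plant import arm
st=arm.read_state();move(st,(446,140.3,60),90);print(st["width"])
E
```

```text
t: 6.25
tool_pos: [445.2, 139.4, 109.9]
eef_rot: [0.999, 0.033, -0.0, 0.0]
ft_force: [-0.1, -0.4, 0.3]
width: 27.8
grasp_force: 12.0
dp [ 0.0029 -0.003   0.1664] rot [0.0002 0.0003 0.0848] h -86.18
27.841264437975095
```

```bash
python3 -m handwheel '[{"delta_pos":[0.003,-0.003,0.04],"rot":[0,0,0.085],"fingers":255},{"delta_pos":[0.003,-0.003,0.08],"rot":[0,0,0.085],"fingers":255},{"delta_pos":[0.003,-0.003,0.12],"rot":[0,0,0.085],"fingers":255},{"delta_pos":[0.003,-0.003,0.16],"rot":[0,0,0.085],"fingers":255},{"delta_pos":[0.003,-0.003,0.167],"rot":[0,0,0.085],"fingers":255},{"delta_pos":[0.003,-0.003,0.167],"rot":[0,0,0.085],"fingers":255},{"delta_pos":[0.003,-0.003,0.167],"rot":[0,0,0.085],"fingers":255},{"delta_pos":[0.003,-0.003,0.167],"rot":[0,0,0.085],"fingers":255}]'
python3 - <<'E'
from h import *
from plant import arm
import pickle
st=arm.read_state();move(st,(446,140.3,38),90);print(st["width"])
s=arm.snapshot("wrist");cv2.imwrite("pics/w4.png",s["img"][:,:,::-1]);pickle.dump(s,open("w4.pkl","wb"))
E
```

```text
t: 6.92
tool_pos: [446.9, 139.3, 60.5]
eef_rot: [1.0, 0.001, 0.0, -0.0]
ft_force: [0.4, -0.3, -1.0]
width: 28.0
grasp_force: 12.0
dp [-0.0031 -0.0033  0.0749] rot [-0.     -0.0012  0.0028] h -89.87
27.96847401519783
```

View pics/w4.png

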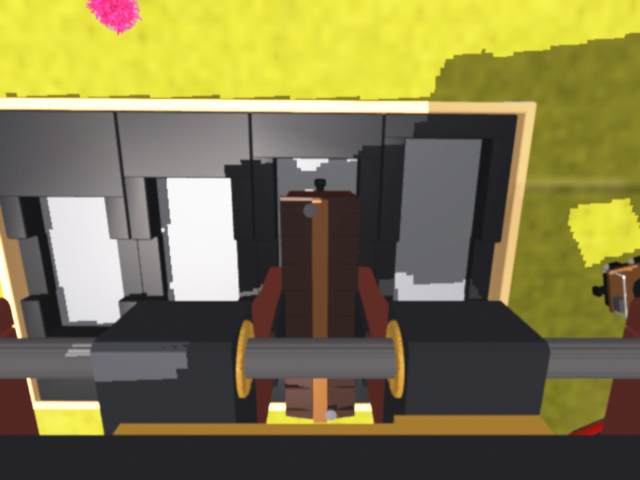

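The boxcar is held squarely over the third pocket, with its coupler tip at (320,181) and the pocket end wall near row 158. I'll check the length offset.

Run:
```python
from h import *
import pickle
s=pickle.load(open("w4.pkl","rb"))
for z in(36,40): print("coupler",z,ray(s,(320,180),z)[0].round(1))
print("roof end",ray(s,[(281,197),(357,192),(319,194),(319,416)],70).round(1)[:,:2])
print("pocket rim end",ray(s,[(277,158),(357,159)],22).round(1)[:,:2])
```

```text
coupler 36 [495.9 139.2  36. ]
coupler 40 [496.3 139.3  40. ]
roof end [[493.2 153.8]
 [495.1 125.6]
 [494.3 139.7]
 [397.4 139.5]]
pocket rim end [[505.  160.2]
 [504.7 121.2]]
```

The wagon is centred within about 1–2 mm. Lowering gently.

```bash
python3 -m handwheel '[{"delta_pos":[-0.003,-0.003,0.015],"rot":[0,0,0],"fingers":255},{"delta_pos":[-0.003,-0.003,0.03],"rot":[0,0,0],"fingers":255},{"delta_pos":[-0.003,-0.003,0.042],"rot":[0,0,0],"fingers":255},{"delta_pos":[-0.003,-0.003,0.052],"rot":[0,0,0],"fingers":255},{"delta_pos":[-0.003,-0.003,0.06],"rot":[0,0,0],"fingers":255},{"delta_pos":[-0.003,-0.003,0.066],"rot":[0,0,0],"fingers":255},{"delta_pos":[-0.003,-0.003,0.07],"rot":[0,0,0],"fingers":255},{"delta_pos":[-0.003,-0.003,0.073],"rot":[0,0,0],"fingers":255}]'
```

```text
t: 7.63
tool_pos: [445.4, 140.3, 37.8]
eef_rot: [1.0, 0.001, -0.0, 0.0]
ft_force: [-2.4, -2.5, 15.2]
width: 27.8
grasp_force: 12.0
```

Contact at the floor height. I'll ease off slightly, open to about 48 mm and check before lifting.

```bash
python3 -m handwheel '[{"delta_pos":[0,0,-0.002],"rot":[0,0,0],"fingers":255},{"delta_pos":[0,0,-0.002],"rot":[0,0,0],"fingers":160},{"delta_pos":[0,0,-0.002],"rot":[0,0,0],"fingers":116},{"delta_pos":[0,0,-0.002],"rot":[0,0,0],"fingers":116},{"delta_pos":[0,0,-0.05],"rot":[0,0,0],"fingers":116},{"delta_pos":[0,0,-0.13],"rot":[0,0,0],"fingers":116},{"delta_pos":[0,0,-0.23],"rot":[0,0,0],"fingers":116},{"delta_pos":[0,0,-0.3],"rot":[0,0,0],"fingers":80}]'
python3 - <<'E'
from h import *
from plant import arm
st=arm.read_state();move(st,(446.5,-79,100),15.3);print(st["width"])
E
```

```text
t: 8.3
tool_pos: [445.7, 140.4, 129.7]
eef_rot: [1.0, 0.001, 0.0, -0.0]
ft_force: [0.4, -0.7, -0.1]
width: 51.8
grasp_force: 0.0
dp [0.0014 0.7313 0.0989] rot [-6.000e-04 -7.000e-04  1.662e+00] h -89.91
51.76790688805264
```

```bash
python3 -m handwheel '[{"delta_pos":[0,0.05,0],"rot":[0,0,-0.1],"fingers":80},{"delta_pos":[0,0.15,0],"rot":[0,0,-0.22],"fingers":80},{"delta_pos":[0,0.25,0],"rot":[0,0,-0.35],"fingers":80},{"delta_pos":[0,0.35,0],"rot":[0,0,-0.48],"fingers":80},{"delta_pos":[0,0.45,0],"rot":[0,0,-0.61],"fingers":80},{"delta_pos":[0,0.55,0],"rot":[0,0,-0.74],"fingers":80},{"delta_pos":[0,0.65,0],"rot":[0,0,-0.87],"fingers":80},{"delta_pos":[0,0.73,0],"rot":[0,0,-1],"fingers":80}]'
python3 -m handwheel '[{"delta_pos":[0,0,0],"rot":[0,0,-0.12],"fingers":80},{"delta_pos":[0,0,0],"rot":[0,0,-0.25],"fingers":80},{"delta_pos":[0,0,0],"rot":[0,0,-0.38],"fingers":80},{"delta_pos":[0,0,0],"rot":[0,0,-0.51],"fingers":80},{"delta_pos":[0,0,0],"rot":[0,0,-0.64],"fingers":80},{"delta_pos":[0,0,0],"rot":[0,0,-0.77],"fingers":80},{"delta_pos":[0,0,0],"rot":[0,0,-0.9],"fingers":80},{"delta_pos":[0,0,0],"rot":[0,0,-1],"fingers":80}]'
python3 - <<'E'
from h import *
from plant import arm
st=arm.read_state();move(st,(446.5,-79,80),15.3);print(st["width"])
E
```

```text
t: 8.97
tool_pos: [445.8, -80.7, 128.2]
eef_rot: [0.923, 0.386, 0.0, 0.0]
ft_force: [0.3, -0.2, -0.5]
width: 60.1
grasp_force: 0.0
t: 9.63
tool_pos: [445.7, -78.7, 128.1]
eef_rot: [0.705, 0.709, -0.0, 0.0]
ft_force: [-0.5, -0.3, -0.4]
width: 60.5
grasp_force: 0.0
dp [-0.0011  0.0025  0.1602] rot [ 0.000e+00  1.000e-04 -3.314e-01] h 0.38
60.514367789134454
```

```bash
python3 -m handwheel '[{"delta_pos":[-0.001,0.002,0.03],"rot":[0,0,-0.1],"fingers":80},{"delta_pos":[-0.001,0.002,0.06],"rot":[0,0,-0.2],"fingers":80},{"delta_pos":[-0.001,0.002,0.1],"rot":[0,0,-0.331],"fingers":80},{"delta_pos":[-0.001,0.002,0.14],"rot":[0,0,-0.331],"fingers":80},{"delta_pos":[-0.001,0.002,0.16],"rot":[0,0,-0.331],"fingers":80},{"delta_pos":[-0.001,0.002,0.16],"rot":[0,0,-0.331],"fingers":80},{"delta_pos":[-0.001,0.002,0.16],"rot":[0,0,-0.331],"fingers":80},{"delta_pos":[-0.001,0.002,0.16],"rot":[0,0,-0.331],"fingers":80}]'
python3 - <<'E'
from h import *
from plant import arm
import pickle
st=arm.read_state();move(st,(446.5,-79,31),15.3)
s=arm.snapshot("wrist");cv2.imwrite("pics/w5.png",s["img"][:,:,::-1]);pickle.dump(s,open("w5.pkl","wb"))
E
```

```text
t: 10.3
tool_pos: [446.8, -79.1, 80.5]
eef_rot: [0.609, 0.793, 0.0, 0.0]
ft_force: [0.0, -0.1, -0.2]
width: 60.2
grasp_force: 0.0
dp [ 0.0007 -0.0011  0.1649] rot [ 0.0007  0.0006 -0.0073] h 14.97
```

View pics/w5.png

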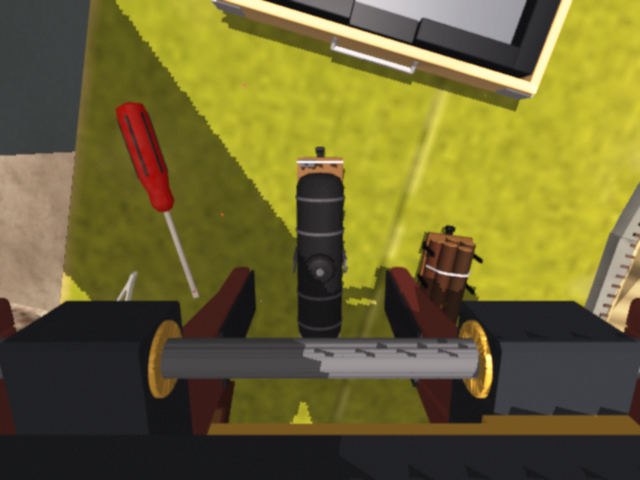

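The tank is aligned, with its dome at (320,270) and coupler tip at (320,149). I'll check the distances along its length.

Run:
```python
from h import *
import pickle
from plant import arm
s=pickle.load(open("w5.pkl","rb"));st=arm.read_state()
M=R.from_quat(st["eef_rot"]).as_matrix()
for n,p,z in(("dome",(320,270),46),("coupler(62)",(320,148),10),("deck end",(320,160),12)):
    w=ray(s,p,z)[0];print(n,w.round(1),(M.T@(w-st["tool_pos"])).round(1))
```

```text
dome [445.8 -76.8  46. ] [ 2.6 -0.5 34.6]
coupler(62) [430.3 -18.6  10. ] [62.8 -0.5 70.5]
deck end [432.  -24.9  12. ] [56.3 -0.5 68.5]
```

```bash
python3 -m handwheel '[{"delta_pos":[0.005,-0.001,0.05],"rot":[0,0,-0.005],"fingers":80},{"delta_pos":[0.005,-0.001,0.1],"rot":[0,0,-0.005],"fingers":80},{"delta_pos":[0.005,-0.001,0.14],"rot":[0,0,-0.005],"fingers":80},{"delta_pos":[0.005,-0.001,0.165],"rot":[0,0,-0.005],"fingers":80},{"delta_pos":[0.005,-0.001,0.165],"rot":[0,0,-0.005],"fingers":80},{"delta_pos":[0.005,-0.001,0.165],"rot":[0,0,-0.005],"fingers":80},{"delta_pos":[0.005,-0.001,0.165],"rot":[0,0,-0.005],"fingers":80},{"delta_pos":[0.005,-0.001,0.165],"rot":[0,0,-0.005],"fingers":80}]'
python3 -m handwheel '[{"delta_pos":[0,0,0],"rot":[0,0,0],"fingers":100},{"delta_pos":[0,0,0],"rot":[0,0,0],"fingers":130},{"delta_pos":[0,0,0],"rot":[0,0,0],"fingers":160},{"delta_pos":[0,0,0],"rot":[0,0,0],"fingers":200},{"delta_pos":[0,0,0],"rot":[0,0,0],"fingers":255},{"delta_pos":[0,0,0],"rot":[0,0,0],"fingers":255},{"delta_pos":[0,0,0],"rot":[0,0,0],"fingers":255},{"delta_pos":[0,0,0],"rot":[0,0,0],"fingers":255}]'
python3 - <<'E'
from h import *
from plant import arm
st=arm.read_state();move(st,(446,76.3,120),90)
E
```

```text
t: 11.02
tool_pos: [446.4, -77.8, 31.2]
eef_rot: [0.607, 0.794, 0.0, 0.001]
ft_force: [-0.2, 0.1, -0.1]
width: 60.1
grasp_force: 0.0
t: 11.68
tool_pos: [445.8, -77.6, 30.5]
eef_rot: [0.607, 0.794, -0.0, 0.0]
ft_force: [0.2, 0.8, 0.2]
width: 25.6
grasp_force: 12.0
dp [ 0.4949  0.1353 -0.2983] rot [-1.0000e-04  1.0000e-04 -1.6619e+00] h 15.22
```

```bash
python3 -m handwheel '[{"delta_pos":[0,0,-0.06],"rot":[0,0,0],"fingers":255},{"delta_pos":[0,0,-0.14],"rot":[0,0,0],"fingers":255},{"delta_pos":[0,0,-0.23],"rot":[0,0,-0.08],"fingers":255},{"delta_pos":[0.08,0.02,-0.3],"rot":[0,0,-0.22],"fingers":255},{"delta_pos":[0.18,0.05,-0.3],"rot":[0,0,-0.36],"fingers":255},{"delta_pos":[0.28,0.08,-0.3],"rot":[0,0,-0.5],"fingers":255},{"delta_pos":[0.38,0.1,-0.3],"rot":[0,0,-0.64],"fingers":255},{"delta_pos":[0.46,0.125,-0.3],"rot":[0,0,-0.78],"fingers":255}]'
python3 - <<'E'
from h import *
from plant import arm
st=arm.read_state();move(st,(446,76.3,65),90);print(st["width"])
E
```

```text
t: 12.35
tool_pos: [444.6, 67.1, 120.5]
eef_rot: [0.337, 0.942, -0.0, -0.0]
ft_force: [0.5, -0.6, -1.8]
width: 25.7
grasp_force: 12.0
dp [0.0157 0.0266 0.1851] rot [-1.00e-04 -1.10e-03 -8.75e-01] h 50.62
25.72624797141906
```

```bash
python3 -m handwheel '[{"delta_pos":[0.012,0.022,0],"rot":[0,0,-0.15],"fingers":255},{"delta_pos":[0.013,0.024,0],"rot":[0,0,-0.3],"fingers":255},{"delta_pos":[0.013,0.024,0],"rot":[0,0,-0.45],"fingers":255},{"delta_pos":[0.013,0.024,0],"rot":[0,0,-0.6],"fingers":255},{"delta_pos":[0.013,0.024,0],"rot":[0,0,-0.75],"fingers":255},{"delta_pos":[0.013,0.024,0.04],"rot":[0,0,-0.875],"fingers":255},{"delta_pos":[0.013,0.024,0.11],"rot":[0,0,-0.875],"fingers":255},{"delta_pos":[0.013,0.024,0.18],"rot":[0,0,-0.875],"fingers":255}]'
python3 - <<'E'
from h import *
from plant import arm
import pickle
st=arm.read_state();move(st,(446,76.3,38.5),90);print(st["width"])
s=arm.snapshot("wrist");cv2.imwrite("pics/w6.png",s["img"][:,:,::-1]);pickle.dump(s,open("w6.pkl","wb"))
E
```

```text
t: 13.02
tool_pos: [447.9, 73.5, 66.4]
eef_rot: [0.002, 1.0, -0.0, 0.001]
ft_force: [0.4, 0.2, -1.9]
width: 25.5
grasp_force: 12.0
dp [0.0067 0.0094 0.0929] rot [-0.0001  0.0025 -0.0062] h 89.72
25.51186915315875
```

View pics/w6.png

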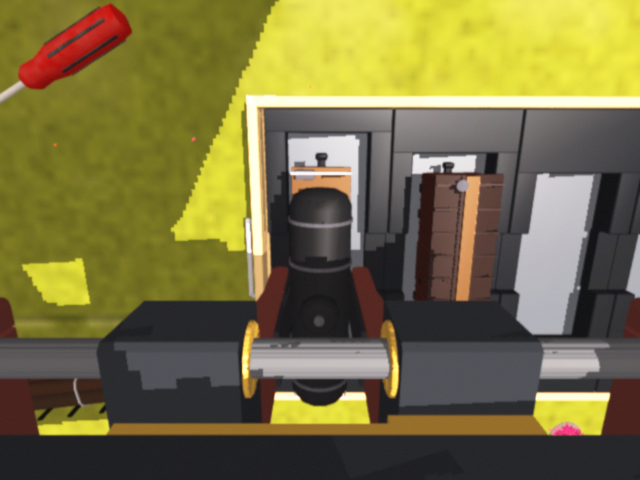

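The boxcar lies flat in its pocket, and the tank wagon is over the longest one, with its coupler tip at (321,154) and the pocket edge at row 134. I'll check the length offset.

Run:
```python
from h import *
import pickle
s=pickle.load(open("w6.pkl","rb"))
print("coupler",ray(s,(321,153),45)[0].round(1),"rim",ray(s,[(289,134),(359,134)],22).round(1))
from plant import arm
st=arm.read_state();print(st["tool_pos"]);move(st,(446,76.3,38.5),90)
```

```text
coupler [385.7  74.3  45. ] rim [[377.3  58.6  22. ]
 [377.5  93.2  22. ]]
[445.29112889  73.37015431  63.02026025]
dp [-0.0026  0.0098  0.0817] rot [-0.0002 -0.0053 -0.0069] h 89.69
```

```bash
python3 -m handwheel '[{"delta_pos":[-0.002,0.009,0.02],"rot":[0,0,-0.006],"fingers":255},{"delta_pos":[-0.002,0.009,0.04],"rot":[0,0,-0.006],"fingers":255},{"delta_pos":[-0.002,0.009,0.052],"rot":[0,0,-0.006],"fingers":255},{"delta_pos":[-0.002,0.009,0.062],"rot":[0,0,-0.006],"fingers":255},{"delta_pos":[-0.002,0.009,0.068],"rot":[0,0,-0.006],"fingers":255},{"delta_pos":[-0.002,0.009,0.073],"rot":[0,0,-0.006],"fingers":255},{"delta_pos":[-0.002,0.009,0.077],"rot":[0,0,-0.006],"fingers":255},{"delta_pos":[-0.002,0.009,0.079],"rot":[0,0,-0.006],"fingers":255}]'
```

```text
t: 13.73
tool_pos: [448.1, 76.1, 42.9]
eef_rot: [0.0, 1.0, -0.0, 0.0]
ft_force: [-0.2, -0.2, -2.3]
width: 25.3
grasp_force: 12.0
```

```bash
python3 -m handwheel '[{"delta_pos":[0.006,0,0.004],"rot":[0,0,0],"fingers":255},{"delta_pos":[0.006,0,0.007],"rot":[0,0,0],"fingers":255},{"delta_pos":[0.006,0,0.01],"rot":[0,0,0],"fingers":255},{"delta_pos":[0.006,0,0.012],"rot":[0,0,0],"fingers":255},{"delta_pos":[0.006,0,0.013],"rot":[0,0,0],"fingers":255},{"delta_pos":[0.006,0,0.014],"rot":[0,0,0],"fingers":255},{"delta_pos":[0.006,0,0.014],"rot":[0,0,0],"fingers":255},{"delta_pos":[0.006,0,0.014],"rot":[0,0,0],"fingers":255}]'
```

```text
t: 14.4
tool_pos: [446.2, 76.1, 38.6]
eef_rot: [0.0, 1.0, -0.0, -0.0]
ft_force: [0.2, 0.3, -1.4]
width: 25.6
grasp_force: 12.0
```

Just touching. I'll go down 0.7 mm more, then release.

```bash
python3 -m handwheel '[{"delta_pos":[0,0,0.0015],"rot":[0,0,0],"fingers":255},{"delta_pos":[0,0,0.0025],"rot":[0,0,0],"fingers":255},{"delta_pos":[0,0,0.0025],"rot":[0,0,0],"fingers":150},{"delta_pos":[0,0,0.0025],"rot":[0,0,0],"fingers":116},{"delta_pos":[0,0,0.0025],"rot":[0,0,0],"fingers":116},{"delta_pos":[0,0,-0.05],"rot":[0,0,0],"fingers":116},{"delta_pos":[0,0,-0.15],"rot":[0,0,0],"fingers":116},{"delta_pos":[0,0,-0.26],"rot":[0,0,0],"fingers":80}]'
python3 - <<'E'
from h import *
from plant import arm
st=arm.read_state();move(st,(522.7,-85,80),7);print(st["width"])
E
```

```text
t: 15.07
tool_pos: [444.6, 76.0, 116.3]
eef_rot: [0.0, 1.0, -0.0, -0.002]
ft_force: [0.6, 0.4, 0.7]
width: 51.8
grasp_force: 0.0
dp [-0.2613 -0.5366  0.1199] rot [-0.0041 -0.0042  1.8433] h 89.95
51.788423563204674
```

```bash
python3 -m handwheel '[{"delta_pos":[-0.03,-0.08,0],"rot":[0,0,0.1],"fingers":80},{"delta_pos":[-0.06,-0.16,0],"rot":[0,0,0.22],"fingers":80},{"delta_pos":[-0.1,-0.24,0],"rot":[0,0,0.35],"fingers":80},{"delta_pos":[-0.14,-0.32,0],"rot":[0,0,0.48],"fingers":80},{"delta_pos":[-0.18,-0.4,0],"rot":[0,0,0.61],"fingers":80},{"delta_pos":[-0.22,-0.48,0],"rot":[0,0,0.74],"fingers":80},{"delta_pos":[-0.257,-0.537,0],"rot":[0,0,0.87],"fingers":80},{"delta_pos":[-0.257,-0.537,0],"rot":[0,0,1],"fingers":80}]'
python3 -m handwheel '[{"delta_pos":[0,0,0],"rot":[0,0,0.12],"fingers":80},{"delta_pos":[0,0,0],"rot":[0,0,0.24],"fingers":80},{"delta_pos":[0,0,0.03],"rot":[0,0,0.36],"fingers":80},{"delta_pos":[0,0,0.06],"rot":[0,0,0.5],"fingers":80},{"delta_pos":[0,0,0.09],"rot":[0,0,0.64],"fingers":80},{"delta_pos":[0,0,0.12],"rot":[0,0,0.78],"fingers":80},{"delta_pos":[0,0,0.12],"rot":[0,0,0.845],"fingers":80},{"delta_pos":[0,0,0.12],"rot":[0,0,0.845],"fingers":80}]'
python3 - <<'E'
from h import *
from plant import arm
import pickle
st=arm.read_state();move(st,(522.7,-85,31),7)
s=arm.snapshot("wrist");cv2.imwrite("pics/w7.png",s["img"][:,:,::-1]);pickle.dump(s,open("w7.pkl","wb"))
E
```

```text
t: 15.73
tool_pos: [526.3, -88.7, 116.8]
eef_rot: [0.386, 0.922, -0.0, 0.002]
ft_force: [0.3, 0.5, 0.0]
width: 60.3
grasp_force: 0.0
t: 16.4
tool_pos: [522.5, -84.9, 79.8]
eef_rot: [0.664, 0.748, -0.0, -0.001]
ft_force: [-0.8, 0.6, 0.2]
width: 59.9
grasp_force: 0.0
dp [-0.0006  0.0008  0.1628] rot [-0.002  -0.0007 -0.0038] h 6.83
```

View pics/w7.png

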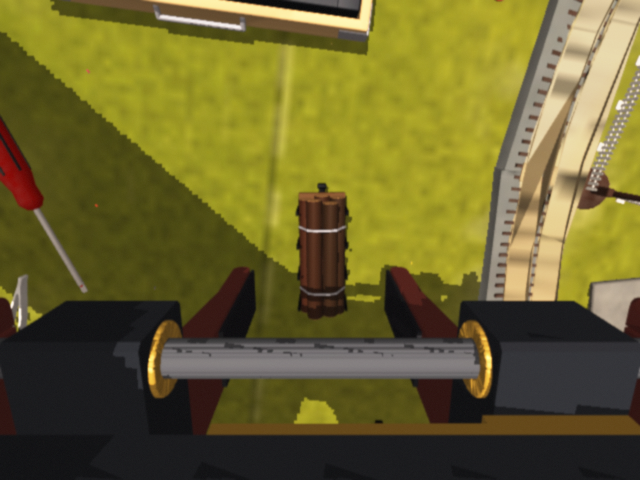

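The log wagon is straight between the fingers. The coupler tip is at (322,184) and the bands are at rows 229 and 294. Checking the length offset.

Run:
```python
from h import *
import pickle
from plant import arm
s=pickle.load(open("w7.pkl","rb"));st=arm.read_state()
M=R.from_quat(st["eef_rot"]).as_matrix()
for n,p,z in(("coupler(42)",(322,183),10),("band",(322,230),31),("band",(322,295),31)):
    w=ray(s,p,z)[0];print(n,w.round(1),(M.T@(w-st["tool_pos"])).round(1))
```

```text
coupler(42) [518.1 -42.1  10. ] [43.1  0.5 70.2]
band [520.7 -64.8  31. ] [20.3  0.4 49.2]
band [ 525.3 -102.4   31. ] [-17.6   0.3  49.2]
```

```bash
python3 -m handwheel '[{"delta_pos":[0.004,0.001,0.05],"rot":[0,0,-0.004],"fingers":80},{"delta_pos":[0.004,0.001,0.1],"rot":[0,0,-0.004],"fingers":80},{"delta_pos":[0.004,0.001,0.14],"rot":[0,0,-0.004],"fingers":80},{"delta_pos":[0.004,0.001,0.164],"rot":[0,0,-0.004],"fingers":80},{"delta_pos":[0.004,0.001,0.164],"rot":[0,0,-0.004],"fingers":80},{"delta_pos":[0.004,0.001,0.164],"rot":[0,0,-0.004],"fingers":80},{"delta_pos":[0.004,0.001,0.164],"rot":[0,0,-0.004],"fingers":80},{"delta_pos":[0.004,0.001,0.164],"rot":[0,0,-0.004],"fingers":80}]'
python3 -m handwheel '[{"delta_pos":[0,0,0],"rot":[0,0,0],"fingers":100},{"delta_pos":[0,0,0],"rot":[0,0,0],"fingers":130},{"delta_pos":[0,0,0],"rot":[0,0,0],"fingers":160},{"delta_pos":[0,0,0],"rot":[0,0,0],"fingers":200},{"delta_pos":[0,0,0],"rot":[0,0,0],"fingers":255},{"delta_pos":[0,0,0],"rot":[0,0,0],"fingers":255},{"delta_pos":[0,0,0],"rot":[0,0,0],"fingers":255},{"delta_pos":[0,0,0],"rot":[0,0,0],"fingers":255}]'
python3 - <<'E'
from h import *
from plant import arm
st=arm.read_state();move(st,(446,204.4,120),90)
E
```

```text
t: 17.12
tool_pos: [524.0, -84.0, 32.2]
eef_rot: [0.662, 0.75, 0.0, 0.001]
ft_force: [-0.2, -0.5, -0.4]
width: 60.3
grasp_force: 0.0
t: 17.78
tool_pos: [523.3, -83.8, 31.4]
eef_rot: [0.662, 0.75, -0.0, 0.0]
ft_force: [-0.1, 0.8, 2.4]
width: 27.9
grasp_force: 12.0
dp [ 0.9851 -0.1367 -0.2952] rot [-2.0000e-04  0.0000e+00 -1.8419e+00] h 7.12
```

Gripped. Lifting and carrying to pocket 98.

```bash
python3 -m handwheel '[{"delta_pos":[0,0,-0.06],"rot":[0,0,0],"fingers":255},{"delta_pos":[0,0,-0.14],"rot":[0,0,0],"fingers":255},{"delta_pos":[0.06,0,-0.24],"rot":[0,0,-0.1],"fingers":255},{"delta_pos":[0.16,-0.01,-0.3],"rot":[0,0,-0.22],"fingers":255},{"delta_pos":[0.28,-0.03,-0.3],"rot":[0,0,-0.36],"fingers":255},{"delta_pos":[0.4,-0.05,-0.3],"rot":[0,0,-0.5],"fingers":255},{"delta_pos":[0.52,-0.07,-0.3],"rot":[0,0,-0.64],"fingers":255},{"delta_pos":[0.64,-0.09,-0.3],"rot":[0,0,-0.78],"fingers":255}]'
python3 - <<'E'
from h import *
from plant import arm
st=arm.read_state();move(st,(446,204.4,65),90);print(st["width"])
E
```

```text
t: 18.45
tool_pos: [471.9, 104.7, 121.5]
eef_rot: [0.403, 0.915, 0.0, 0.0]
ft_force: [1.2, 0.5, -0.9]
width: 27.8
grasp_force: 12.0
dp [0.3034 0.1607 0.1885] rot [ 1.0000e-04  2.0000e-04 -1.0558e+00] h 42.49
27.760359318101322
```

```bash
python3 -m handwheel '[{"delta_pos":[0.1,0.05,0],"rot":[0,0,-0.15],"fingers":255},{"delta_pos":[0.19,0.1,0],"rot":[0,0,-0.3],"fingers":255},{"delta_pos":[0.26,0.14,0],"rot":[0,0,-0.45],"fingers":255},{"delta_pos":[0.3,0.16,0],"rot":[0,0,-0.6],"fingers":255},{"delta_pos":[0.3,0.16,0],"rot":[0,0,-0.75],"fingers":255},{"delta_pos":[0.3,0.16,0],"rot":[0,0,-0.88],"fingers":255},{"delta_pos":[0.3,0.16,0.02],"rot":[0,0,-1],"fingers":255},{"delta_pos":[0.3,0.16,0.04],"rot":[0,0,-1],"fingers":255}]'
python3 - <<'E'
from h import *
from plant import arm
st=arm.read_state();move(st,(446,204.4,65),90);print(st["width"])
E
```

```text
t: 19.12
tool_pos: [447.8, 202.6, 109.3]
eef_rot: [0.022, 1.0, 0.0, 0.0]
ft_force: [-0.7, -0.8, -1.3]
width: 27.9
grasp_force: 12.0
dp [0.0064 0.0058 0.1476] rot [ 0.      0.0007 -0.0569] h 87.44
27.920501905981645
```

```bash
python3 -m handwheel '[{"delta_pos":[0.004,0.005,0.03],"rot":[0,0,-0.056],"fingers":255},{"delta_pos":[0.004,0.005,0.07],"rot":[0,0,-0.056],"fingers":255},{"delta_pos":[0.004,0.005,0.11],"rot":[0,0,-0.056],"fingers":255},{"delta_pos":[0.004,0.005,0.14],"rot":[0,0,-0.056],"fingers":255},{"delta_pos":[0.004,0.005,0.15],"rot":[0,0,-0.056],"fingers":255},{"delta_pos":[0.004,0.005,0.15],"rot":[0,0,-0.056],"fingers":255},{"delta_pos":[0.004,0.005,0.15],"rot":[0,0,-0.056],"fingers":255},{"delta_pos":[0.004,0.005,0.15],"rot":[0,0,-0.056],"fingers":255}]'
python3 - <<'E'
from h import *
from plant import arm
import pickle
st=arm.read_state();move(st,(446,204.4,39.2),90);print(st["width"])
s=arm.snapshot("wrist");cv2.imwrite("pics/w8.png",s["img"][:,:,::-1]);pickle.dump(s,open("w8.pkl","wb"))
E
```

```text
t: 19.78
tool_pos: [447.1, 203.9, 64.8]
eef_rot: [0.003, 1.0, 0.0, 0.0]
ft_force: [-0.9, 1.1, -0.6]
width: 27.7
grasp_force: 12.0
dp [0.0037 0.0015 0.0852] rot [ 0.0002  0.0009 -0.0067] h 89.7
27.677851583220374
```

View pics/w8.png

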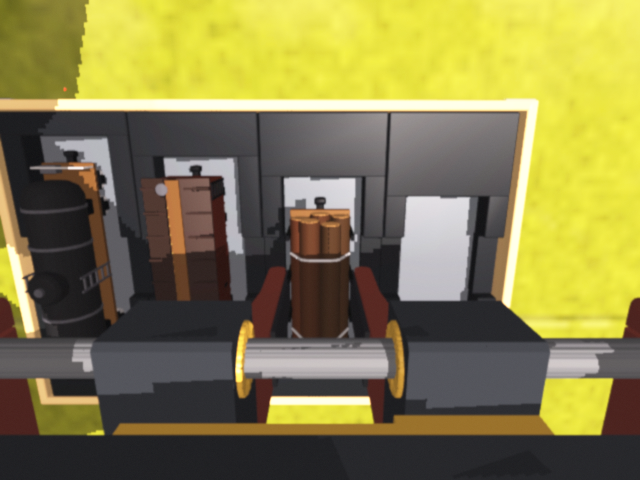

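The tank wagon and boxcar sit in their pockets. The log wagon is over the 98 pocket, with its coupler at (320,199) and the rim at row 177. Lowering.

```bash
python3 - <<'E'
from h import *
import pickle
s=pickle.load(open("w8.pkl","rb"))
print(ray(s,(320,198),44)[0],ray(s,[(284,177),(356,177)],22))
E
python3 -m handwheel '[{"delta_pos":[0.003,0.0015,0.02],"rot":[0,0,-0.006],"fingers":255},{"delta_pos":[0.003,0.0015,0.04],"rot":[0,0,-0.006],"fingers":255},{"delta_pos":[0.003,0.0015,0.055],"rot":[0,0,-0.006],"fingers":255},{"delta_pos":[0.003,0.0015,0.065],"rot":[0,0,-0.006],"fingers":255},{"delta_pos":[0.003,0.0015,0.072],"rot":[0,0,-0.006],"fingers":255},{"delta_pos":[0.003,0.0015,0.077],"rot":[0,0,-0.006],"fingers":255},{"delta_pos":[0.003,0.0015,0.08],"rot":[0,0,-0.006],"fingers":255},{"delta_pos":[0.003,0.0015,0.082],"rot":[0,0,-0.006],"fingers":255}]'
```

```text
[404.71341759 204.27365063  44.        ] [[397.37092354 186.14104258  22.        ]
 [397.5549901  222.48101041  22.        ]]
t: 20.5
tool_pos: [445.8, 204.3, 39.7]
eef_rot: [-0.0, 1.0, -0.0, -0.0]
ft_force: [-0.5, 0.1, -1.2]
width: 27.5
grasp_force: 12.0
```

```bash
python3 -m handwheel '[{"delta_pos":[0,0,0.001],"rot":[0,0,0],"fingers":255},{"delta_pos":[0,0,0.002],"rot":[0,0,0],"fingers":255},{"delta_pos":[0,0,0.0025],"rot":[0,0,0],"fingers":255},{"delta_pos":[0,0,0.0025],"rot":[0,0,0],"fingers":150},{"delta_pos":[0,0,0.0025],"rot":[0,0,0],"fingers":116},{"delta_pos":[0,0,0.0025],"rot":[0,0,0],"fingers":116},{"delta_pos":[0,0,-0.05],"rot":[0,0,0],"fingers":116},{"delta_pos":[0,0,-0.14],"rot":[0,0,0],"fingers":116}]'
python3 -m handwheel '[{"delta_pos":[0,0,-0.08],"rot":[0,0,0],"fingers":80},{"delta_pos":[-0.05,-0.08,-0.15],"rot":[0,0,0.1],"fingers":80},{"delta_pos":[-0.1,-0.18,-0.17],"rot":[0,0,0.24],"fingers":80},{"delta_pos":[-0.15,-0.28,-0.17],"rot":[0,0,0.38],"fingers":80},{"delta_pos":[-0.2,-0.38,-0.17],"rot":[0,0,0.52],"fingers":80},{"delta_pos":[-0.25,-0.5,-0.17],"rot":[0,0,0.66],"fingers":80},{"delta_pos":[-0.3,-0.62,-0.17],"rot":[0,0,0.8],"fingers":80},{"delta_pos":[-0.35,-0.74,-0.17],"rot":[0,0,0.9],"fingers":80}]'
python3 - <<'E'
from h import *
from plant import arm
st=arm.read_state();move(st,(580.3,-230.7,90),8.8);print(st["width"])
E
```

```text
t: 21.17
tool_pos: [443.7, 203.6, 80.2]
eef_rot: [0.0, 1.0, -0.001, -0.003]
ft_force: [-0.7, -0.2, -0.2]
width: 48.1
grasp_force: 0.0
t: 21.83
tool_pos: [551.2, -19.4, 132.9]
eef_rot: [0.349, 0.937, 0.0, 0.0]
ft_force: [0.2, 0.5, -0.1]
width: 60.1
grasp_force: 0.0
dp [-0.5337 -0.4698  0.1429] rot [1.000e-04 1.000e-04 8.977e-01] h 49.2
60.11445500369794
```

```bash
python3 -m handwheel '[{"delta_pos":[-0.09,-0.08,0],"rot":[0,0,0.13],"fingers":80},{"delta_pos":[-0.18,-0.16,0],"rot":[0,0,0.26],"fingers":80},{"delta_pos":[-0.27,-0.24,0],"rot":[0,0,0.39],"fingers":80},{"delta_pos":[-0.36,-0.32,0],"rot":[0,0,0.52],"fingers":80},{"delta_pos":[-0.44,-0.39,0],"rot":[0,0,0.65],"fingers":80},{"delta_pos":[-0.5,-0.44,0.05],"rot":[0,0,0.78],"fingers":80},{"delta_pos":[-0.53,-0.47,0.1],"rot":[0,0,0.9],"fingers":80},{"delta_pos":[-0.53,-0.47,0.13],"rot":[0,0,0.9],"fingers":80}]'
python3 -m handwheel '[{"delta_pos":[0,0,0],"rot":[0,0,0],"fingers":80},{"delta_pos":[0,0,0],"rot":[0,0,0],"fingers":80},{"delta_pos":[0,0,0],"rot":[0,0,0],"fingers":80},{"delta_pos":[0,0,0],"rot":[0,0,0],"fingers":80},{"delta_pos":[0,0,0],"rot":[0,0,0],"fingers":80},{"delta_pos":[0,0,0],"rot":[0,0,0],"fingers":80},{"delta_pos":[0,0,0],"rot":[0,0,0],"fingers":80},{"delta_pos":[0,0,0],"rot":[0,0,0],"fingers":80}]'
python3 - <<'E'
from h import *
from plant import arm
import pickle
st=arm.read_state();move(st,(580.3,-230.7,31),8.8)
s=arm.snapshot("wrist");cv2.imwrite("pics/w9.png",s["img"][:,:,::-1]);pickle.dump(s,open("w9.pkl","wb"))
E
```

```text
t: 22.5
tool_pos: [580.2, -231.1, 92.6]
eef_rot: [0.652, 0.758, -0.0, 0.0]
ft_force: [0.1, -0.1, -0.6]
width: 60.0
grasp_force: 0.0
t: 23.17
tool_pos: [580.3, -228.0, 94.1]
eef_rot: [0.649, 0.761, -0.0, 0.0]
ft_force: [0.3, -0.0, -0.5]
width: 60.3
grasp_force: 0.0
dp [-0.0089 -0.0015  0.2105] rot [0.0004 0.0005 0.0052] h 9.03
```

View pics/w9.png

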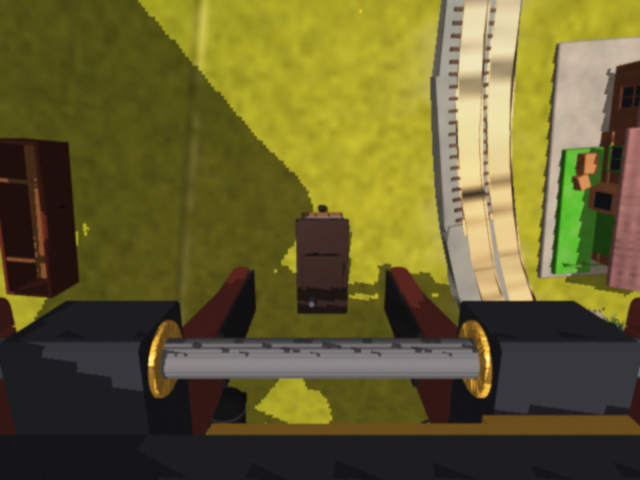

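The caboose is aligned. The coupler is at (322,206) and the roof spans rows 219–311. Checking the length offset.

Run:
```python
from h import *
import pickle
from plant import arm
s=pickle.load(open("w9.pkl","rb"));st=arm.read_state()
M=R.from_quat(st["eef_rot"]).as_matrix()
for n,p,z in(("coupler(32)",(322,205),10),("roof",(323,219),38),("roof",(323,312),38)):
    w=ray(s,p,z)[0];print(n,w.round(1),(M.T@(w-st["tool_pos"])).round(1))
```

```text
coupler(32) [ 576.9 -200.6   10. ] [27.7  1.  84. ]
roof [ 577.7 -203.5   38. ] [24.7  1.4 56. ]
roof [ 586.7 -259.2   38. ] [-31.7   1.5  56.1]
```

```bash
python3 -m handwheel '[{"delta_pos":[-0.013,0.004,0.05],"rot":[0,0,0],"fingers":80},{"delta_pos":[-0.013,0.004,0.1],"rot":[0,0,0],"fingers":80},{"delta_pos":[-0.013,0.004,0.15],"rot":[0,0,0],"fingers":80},{"delta_pos":[-0.013,0.004,0.19],"rot":[0,0,0],"fingers":80},{"delta_pos":[-0.013,0.004,0.21],"rot":[0,0,0],"fingers":80},{"delta_pos":[-0.013,0.004,0.21],"rot":[0,0,0],"fingers":80},{"delta_pos":[-0.013,0.004,0.21],"rot":[0,0,0],"fingers":80},{"delta_pos":[-0.013,0.004,0.21],"rot":[0,0,0],"fingers":80}]'
python3 -m handwheel '[{"delta_pos":[0,0,0],"rot":[0,0,0],"fingers":100},{"delta_pos":[0,0,0],"rot":[0,0,0],"fingers":130},{"delta_pos":[0,0,0],"rot":[0,0,0],"fingers":160},{"delta_pos":[0,0,0],"rot":[0,0,0],"fingers":200},{"delta_pos":[0,0,0],"rot":[0,0,0],"fingers":255},{"delta_pos":[0,0,0],"rot":[0,0,0],"fingers":255},{"delta_pos":[0,0,0],"rot":[0,0,0],"fingers":255},{"delta_pos":[0,0,0],"rot":[0,0,0],"fingers":255}]'
python3 - <<'E'
from h import *
from plant import arm
st=arm.read_state();move(st,(446,268.4,120),90)
E
```

```text
t: 23.88
tool_pos: [582.4, -232.1, 31.5]
eef_rot: [0.649, 0.76, 0.0, 0.001]
ft_force: [-0.4, -0.2, -0.2]
width: 60.6
grasp_force: 0.0
t: 24.55
tool_pos: [582.1, -231.9, 31.0]
eef_rot: [0.649, 0.76, -0.0, 0.0]
ft_force: [-1.2, -0.3, 2.8]
width: 29.6
grasp_force: 12.0
dp [ 1.718  -0.187  -0.2971] rot [-0.0e+00  5.0e-04 -1.8e+00] h 9.0
```

```bash
python3 -m handwheel '[{"delta_pos":[0,0,-0.06],"rot":[0,0,0],"fingers":255},{"delta_pos":[0,0,-0.14],"rot":[0,0,0],"fingers":255},{"delta_pos":[0.06,0,-0.24],"rot":[0,0,-0.1],"fingers":255},{"delta_pos":[0.17,-0.02,-0.3],"rot":[0,0,-0.22],"fingers":255},{"delta_pos":[0.29,-0.03,-0.3],"rot":[0,0,-0.36],"fingers":255},{"delta_pos":[0.41,-0.04,-0.3],"rot":[0,0,-0.5],"fingers":255},{"delta_pos":[0.53,-0.06,-0.3],"rot":[0,0,-0.64],"fingers":255},{"delta_pos":[0.65,-0.07,-0.3],"rot":[0,0,-0.78],"fingers":255}]'
python3 - <<'E'
from h import *
from plant import arm
st=arm.read_state();move(st,(446,268.4,65),90);print(st["width"])
E
```

```text
t: 25.22
tool_pos: [529.4, -41.1, 120.8]
eef_rot: [0.388, 0.922, -0.0, -0.0]
ft_force: [-0.9, 0.4, -0.9]
width: 29.6
grasp_force: 12.0
dp [0.9317 0.5231 0.1862] rot [-3.0000e-04 -6.0000e-04 -1.0137e+00] h 44.39
29.61995618433125
```

```bash
python3 -m handwheel '[{"delta_pos":[0.11,0.06,0],"rot":[0,0,-0.13],"fingers":255},{"delta_pos":[0.22,0.12,0],"rot":[0,0,-0.26],"fingers":255},{"delta_pos":[0.33,0.18,0],"rot":[0,0,-0.39],"fingers":255},{"delta_pos":[0.44,0.25,0],"rot":[0,0,-0.52],"fingers":255},{"delta_pos":[0.55,0.31,0],"rot":[0,0,-0.65],"fingers":255},{"delta_pos":[0.66,0.37,0],"rot":[0,0,-0.78],"fingers":255},{"delta_pos":[0.77,0.43,0],"rot":[0,0,-0.9],"fingers":255},{"delta_pos":[0.86,0.48,0],"rot":[0,0,-1],"fingers":255}]'
python3 - <<'E'
from h import *
from plant import arm
st=arm.read_state();move(st,(446,268.4,65),90);print(st["width"])
E
```

```text
t: 25.88
tool_pos: [453.2, 245.2, 120.7]
eef_rot: [0.005, 1.0, 0.0, -0.0]
ft_force: [-0.0, 0.0, -0.3]
width: 29.7
grasp_force: 12.0
dp [0.0249 0.0772 0.1857] rot [ 0.0002 -0.0006 -0.0132] h 89.41
29.692961890432112
```

```bash
python3 -m handwheel '[{"delta_pos":[0.02,0.05,0.02],"rot":[0,0,-0.013],"fingers":255},{"delta_pos":[0.022,0.07,0.06],"rot":[0,0,-0.013],"fingers":255},{"delta_pos":[0.022,0.07,0.1],"rot":[0,0,-0.013],"fingers":255},{"delta_pos":[0.022,0.07,0.14],"rot":[0,0,-0.013],"fingers":255},{"delta_pos":[0.022,0.07,0.17],"rot":[0,0,-0.013],"fingers":255},{"delta_pos":[0.022,0.07,0.185],"rot":[0,0,-0.013],"fingers":255},{"delta_pos":[0.022,0.07,0.185],"rot":[0,0,-0.013],"fingers":255},{"delta_pos":[0.022,0.07,0.185],"rot":[0,0,-0.013],"fingers":255}]'
python3 - <<'E'
from h import *
from plant import arm
import pickle
st=arm.read_state();move(st,(446,268.4,39.2),90);print(st["width"])
s=arm.snapshot("wrist");cv2.imwrite("pics/w10.png",s["img"][:,:,::-1]);pickle.dump(s,open("w10.pkl","wb"))
E
```

```text
t: 26.55
tool_pos: [448.3, 263.9, 65.2]
eef_rot: [0.003, 1.0, -0.0, -0.0]
ft_force: [0.0, 0.2, 0.6]
width: 29.7
grasp_force: 12.0
dp [0.0077 0.0151 0.0868] rot [-0.0003 -0.0005 -0.0073] h 89.67
29.745274699742193
```

View pics/w10.png

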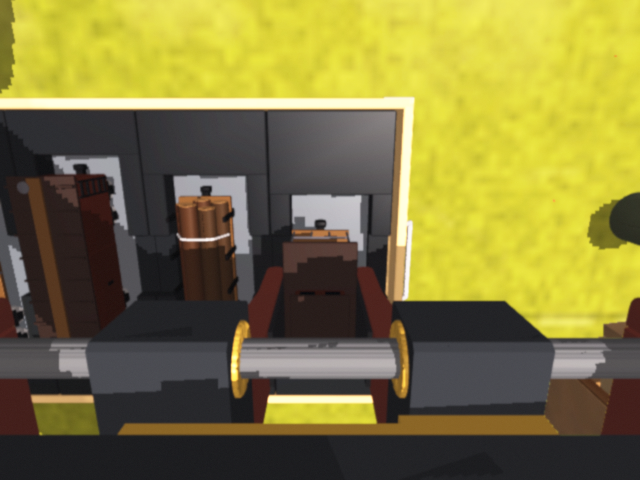

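The other three sit in their pockets. The caboose is over the 78 pocket, with its coupler at (320,222), the rim at row 194, and about 4 mm still to go in y. I'll correct at height first.

```bash
python3 - <<'E'
from h import *
import pickle
s=pickle.load(open("w10.pkl","rb"))
print(ray(s,(320,221),44)[0],ray(s,[(292,194),(362,194)],22))
E
python3 -m handwheel '[{"delta_pos":[0.007,0.015,0],"rot":[0,0,-0.007],"fingers":255},{"delta_pos":[0.007,0.015,0],"rot":[0,0,-0.007],"fingers":255},{"delta_pos":[0.007,0.015,0.02],"rot":[0,0,-0.007],"fingers":255},{"delta_pos":[0.007,0.015,0.03],"rot":[0,0,-0.007],"fingers":255},{"delta_pos":[0.007,0.015,0.04],"rot":[0,0,-0.007],"fingers":255},{"delta_pos":[0.007,0.015,0.05],"rot":[0,0,-0.007],"fingers":255},{"delta_pos":[0.007,0.015,0.06],"rot":[0,0,-0.007],"fingers":255},{"delta_pos":[0.007,0.015,0.065],"rot":[0,0,-0.007],"fingers":255}]'
python3 - <<'E'
from h import *
from plant import arm
move(arm.read_state(),(446,268.4,39.1),90)
E
```

```text
[416.64347561 264.1628454   44.        ] [[407.22141951 249.87661797  22.        ]
 [407.4200102  285.70204861  22.        ]]
t: 27.27
tool_pos: [445.9, 268.4, 45.2]
eef_rot: [-0.0, 1.0, -0.0, -0.0]
ft_force: [0.7, -0.2, -0.6]
width: 29.6
grasp_force: 12.0
dp [-0.0003 -0.0001  0.0203] rot [-0.0005 -0.0009  0.    ] h 90.0
```

```bash
python3 -m handwheel '[{"delta_pos":[0,0,0.005],"rot":[0,0,0],"fingers":255},{"delta_pos":[0,0,0.009],"rot":[0,0,0],"fingers":255},{"delta_pos":[0,0,0.012],"rot":[0,0,0],"fingers":255},{"delta_pos":[0,0,0.015],"rot":[0,0,0],"fingers":255},{"delta_pos":[0,0,0.017],"rot":[0,0,0],"fingers":255},{"delta_pos":[0,0,0.018],"rot":[0,0,0],"fingers":255},{"delta_pos":[0,0,0.019],"rot":[0,0,0],"fingers":255},{"delta_pos":[0,0,0.0195],"rot":[0,0,0],"fingers":255}]'
```

```text
t: 27.93
tool_pos: [446.2, 268.6, 39.9]
eef_rot: [-0.0, 1.0, -0.0, 0.0]
ft_force: [-0.9, -0.2, 0.1]
width: 29.6
grasp_force: 12.0
```

```bash
python3 -m handwheel '[{"delta_pos":[0,0,0.001],"rot":[0,0,0],"fingers":255},{"delta_pos":[0,0,0.002],"rot":[0,0,0],"fingers":255},{"delta_pos":[0,0,0.003],"rot":[0,0,0],"fingers":255},{"delta_pos":[0,0,0.003],"rot":[0,0,0],"fingers":255},{"delta_pos":[0,0,0.003],"rot":[0,0,0],"fingers":150},{"delta_pos":[0,0,0.003],"rot":[0,0,0],"fingers":116},{"delta_pos":[0,0,0.003],"rot":[0,0,0],"fingers":116},{"delta_pos":[0,0,-0.02],"rot":[0,0,0],"fingers":116}]'
python3 -m handwheel '[{"delta_pos":[0,0,-0.06],"rot":[0,0,0],"fingers":116},{"delta_pos":[0,0,-0.15],"rot":[0,0,0],"fingers":116},{"delta_pos":[0,0,-0.25],"rot":[0,0,0],"fingers":80},{"delta_pos":[0,-0.08,-0.36],"rot":[0,0,0],"fingers":80},{"delta_pos":[0,-0.15,-0.47],"rot":[0,0,0],"fingers":80},{"delta_pos":[0,-0.22,-0.58],"rot":[0,0,0],"fingers":0},{"delta_pos":[0,-0.3,-0.68],"rot":[0,0,0],"fingers":0},{"delta_pos":[0,-0.33,-0.74],"rot":[0,0,0],"fingers":0}]'
python3 - <<'E'
from h import *
from plant import arm
s=arm.snapshot("wrist");t=arm.snapshot("side")
a=cv2.resize(s["img"][90:300,180:460],(800,600))[:,:,::-1]
cv2.imwrite("pics/w11.png",cv2.resize(np.vstack([a[:,:],cv2.resize(t["img"][170:310,90:470,::-1],(800,295))]),(530,595)))
E
```

```text
t: 28.6
tool_pos: [445.4, 268.2, 45.3]
eef_rot: [-0.0, 1.0, -0.0, -0.001]
ft_force: [-0.4, -0.4, -0.6]
width: 47.4
grasp_force: 0.0
t: 29.27
tool_pos: [446.9, 167.6, 271.8]
eef_rot: [0.0, 1.0, -0.0, 0.002]
ft_force: [0.0, 0.2, -0.2]
width: 76.7
grasp_force: 0.0
```

View pics/w11.png

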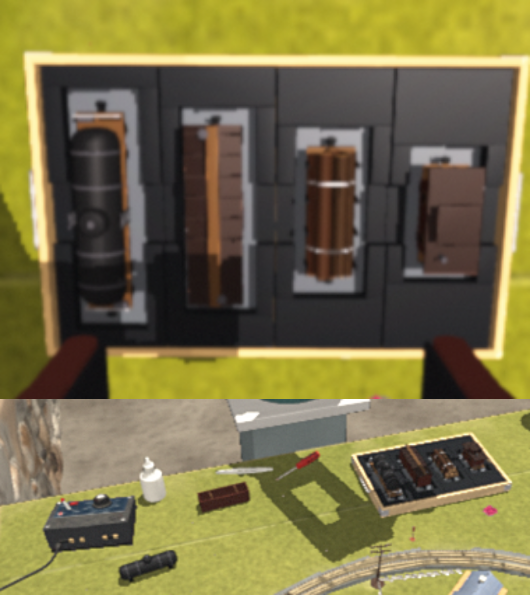

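All four wagons lie flat in their own pockets, the two half-built ones are untouched, and the arm is clear. Handing in.

```bash
python3 -c "
from plant import arm
print(arm.close_job())"
```

```text
the job is handed in; nothing more can be done
None
```

All four finished wagons are in their matching pockets, flat on their wheels and released; the boxcar met the foam at about 15 N, the other three with almost no force. The two half-built ones were left where they stood, and the job was handed in at about 29 s with no verdict returned.

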